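# Roll the shaft over the key strips to the stop

### The arm

A 7-joint arm with a two-finger parallel gripper is mounted at the origin on a cart in front of the work surface, level with it; the furniture and walls round the work are solid. World frame = base frame: x ahead of the robot, y to its left, z up, the work surface at z = 0. Lengths are in m, angles in degrees, forces in N, time in s.
With the tool pointing down it reaches from about 0.425 to 0.875 m from the base axis. Payload 4.7 kg.
Tool frame: the origin (TCP) lies on the centre line of the jaws, within the pads' length; the fingertips stand 8 mm ahead of it and the grasp point (between the pads) lies 11 mm behind it; z points along the fingers, y is the line along which they close (so a half turn about z gives the same grasp; the last joint's range is limited). The gripper opens to 85 mm and grips with 20 to 120 N. Pads are 22 mm wide; open, the fingers measure 114 mm over their backs; the gripper's body (76 mm by 85 mm) begins 54 mm behind the grasp point. The pads swing forward as they close: fully open they stand 13 mm farther back than shut.
Start: joints at [-75.338, 18.392, -4.016, 83.108, 1.295, 78.541, -3.26], TCP at [0.156, 0.631, 0.239] pointing down, gripper open.
Joint ranges: [-163.93, 163.93], [-17.29, 119.83], [-79.2, 71.16], [3.27, 140.29], [-89.18, 269.18], [5.43, 117.66], [-154.24, 154.24]. Speed limits (degrees/s): [147.25, 147.25, 180, 180, 180, 180, 180].

### API

Orientations are given as [roll, pitch, yaw] about the fixed x, y, z axes, in that order (R = Rz(yaw) Ry(pitch) Rx(roll)).
In Python, from workcell import bot, eyes gives the robot as it stands.
- The arm moves only by the tool servo_tool, never from a script. Its argument "plan" is a list that holds one entry, the list of rows, each a list of 7 numbers: the shift along the world's x, y, z in cm, then the turn, a rotation vector about the world's x, y, z in degrees, then the finger opening in cm, from 0 to 8.54. A call has exactly 5 rows; each row shifts and turns the commanded pose from where the row before left it; what a row does not reach is not made up. A row lasts 1/8 s, in which the tool goes at most 62.5 mm and 10.7 degrees, less where a joint would pass 70% of its speed; a pose out of reach is approached as far as the arm can. A call is refused whole if a number of a shift passes 6.25 or a number of a turn 10.7, either way. A call with a gripper value outside its range is refused whole. The fingers move at their own pace and stop on an object; "force" is the grip in N (left out, the last holds). Time passes only in rows, so rows that do not move let the fingers close, or fill a call up. It gives the time, the measured TCP pose, the force, the opening and the grip force at its end, in the units of the state.
- bot.get_obs(): the state, without advancing time (a new reading comes with each control period).
- eyes.snapshot(name): name is "scene" or "top" or "wrist"; returns the picture (420x560x3 uint8, red, green, blue); there is no depth.
- eyes.get_calibration(name): a dict with "intrinsics" (3x3 intrinsics, pixels), "R" (3x3) and "t" (3): a world point X has camera coordinates R X + t. Camera axes: x right, y down, z forward; pixel columns grow to the right and rows downward; lengths in m; the calibration is good to about 2 mm. The wrist camera is an equidistant fisheye: a pixel r from the principal point sees the ray r / f radians off the axis. A picture is of the moment at which its call begins: read the wrist's pose just before it. get_calibration takes no time and is no camera call; for the wrist camera it gives the pose at the moment of the call.
- bot.sign_off(): hands the job in; it is judged then, once.
The state is a dict: "time_s": time; "qpos": joint angles; "joint_velocities": joint speeds; "joint_torque": joint torques, N m; "tool_pos": TCP position; "orientation": TCP orientation; "contact_force": force on the tool from outside, world axes, zero at the start; "wrist_torque": the same for the moment, N m; "opening": opening from 0.0 (shut) to 1.0 (fully open); "finger_force": force on a finger pad.
Only numpy, scipy, OpenCV 4.12 (cv2) and the standard library are available. Lean on these libraries where they do the work, as an engineer would, in place of code of your own. Each camera call takes 0.05 s, during which the arm holds its last target. There are 200 camera calls.

### The job

Take the wooden hand block by its handle and, pressing evenly and gently with its flat sole on top of the steel roller, roll the roller along its sloping bed over the two brass strips, so that it presses both of them down flush, near one first, until it rests in its seat against the end stop. The roller, and nothing else, must press the strips, and only the block may touch the roller; then set the block down flat on the bench, and do not shove the other things about.

Things in the scene. Friction and masses are not known exactly. Their poses are not given: they have to be found in the camera images.
- bed: Fixed roller bed on the mat, 136 (x) x 192 (y) mm, origin: centre of underside. The roller rolls along its +y on a deck between side rails, inner faces x = +-53.5, tops 42 mm up. The deck (top 18 mm up at y = -33) pivots about the axis of the waiting roller and is clamped at an unknown slope of up to 0.07 rad, up or down: by the stop it is up to 5 mm higher or lower.
- stop_face (a point): Point on the face of the steel end stop, (0, 62, 38) mm in the bed's frame; same axes as the bed; the stop's top is 46 mm above the bed's origin. A roller against the stop has its axis 20 mm on the -y side of this point; there a fixed steel rib, 1.5 mm high at y = 32.5 mm in the bed's frame, keeps it from rolling back.
- roller: Steel roller, a smooth cylinder 40 mm in diameter and 100 mm long, 0.25 to 0.45 kg, its axis along its own x, origin at its centre. It waits across the bed (its x along the bed's x) at y = -33 mm between two fixed steel ribs 1.5 mm high, over which it must be rolled, 75 mm before its place at the stop. Rolled without slip by a flat sole it moves half as far as the sole.
- strip_near (a joint): Depth to which the near brass strip is pressed, m: about 0 = standing 3 mm proud of the deck, 0.003 = flush. A rounded bar 80 mm long, 6 mm wide, along the bed's x at y = -8 mm in the bed's frame. It sits tight in its slot: it yields to about 9 N downward, does not spring back, and the roller's weight alone does not move it.
- strip_far (a joint): The same for the far brass strip, at y = +22 mm in the bed's frame.
- block: Wooden hand block, 0.25 kg: flat square sole 120 x 120 x 10 mm with a bar handle on top, 70 mm along its x, 30 mm wide (y), from 10 to 52 mm above the underside. Origin at the centre of the underside. Grasp the handle across y. It stands to the left of the bed. Hard: pressed on the roller the force rises by some 13 N a mm; 8 to 15 N is right, more than 25 N is too much.
- tape_electrical: Bystander: roll of black tape lying flat, 62 mm across, 19 mm high, near the front edge. Origin: centre of underside.
- glue_tube: Bystander: red and white glue tube, 43x146x29 mm, lying at the right. Origin: centre of underside.
- tape_masking: Bystander: roll of cream masking tape lying flat, 100 mm across, 25 mm high, behind. Origin: centre of underside.
- tape_measure: Bystander: yellow tape measure, 39x69x64 mm, standing at the left. Origin: centre of underside.

How it is judged:
By the outcome, as a careful person would: the job done as asked, in the order asked, and still so for the second after the job is handed in, with the robot touching nothing.
It also fails if it takes over 72 s, if anything falls off the work surface, if the arm or the gripper's body presses on something with over 40 N, if the wrist force passes 120 N, or if a joint passes its speed limit or range.

## Working session

There is one attempt and no reset: what is moved stays moved. The work goes in short steps, Python scripts to look and compute and a tool call to move; the robot and the scene stay as the last step left them, time stands still between calls to the robot, and variables do not carry over. Pictures are saved under pics/ and viewed, at most 10 in all, crops included, and the job is handed in when it is done.

Besides the shell and the picture viewer there is one more tool, called after "Call:" in YAML: its name, and indented under it one key for each argument. servo_tool: Moves the arm, as the interface text tells. Its arguments: {"type":"object","properties":{"plan":{"type":"array"},"force":{"type":"number"}},"required":["plan"]}

```bash
mkdir -p pics; ls; python3 - <<'E'
from workcell import bot, eyes
import cv2,numpy as np
o=bot.get_obs(); print(o)
for n in("top","scene"):
    im=eyes.snapshot(n); cv2.imwrite(f"pics/{n}0.png",im[:,:,::-1]); c=eyes.get_calibration(n); print(n,c)
E
```

```text
pics
{'time_s': 0.0, 'qpos': array([-75.34017248,  18.43854072,  -4.01750282,  83.1753524 ,
         1.29422531,  78.5409433 ,  -3.25793396]), 'joint_velocities': array([ 0.05214589, -0.05274967,  0.04759244,  0.05818582, -0.09285926,
       -0.02264132, -0.00902667]), 'joint_torque': array([-5.23776289e-04, -4.93564975e+01, -3.82642848e-01, -3.14342630e+01,
        1.29919132e-02,  1.11927063e-02,  1.47570873e-06]), 'tool_pos': array([0.1555157 , 0.63057834, 0.23822569]), 'orientation': array([-1.79890374e+02,  4.41795249e-03,  1.66153718e+02]), 'contact_force': array([ 0.82799849, -0.56206824, -0.11096186]), 'wrist_torque': array([-0.00602946, -0.04494534,  0.04470923]), 'finger_force': 0.0, 'opening': 0.9997438595968002}
top {'intrinsics': array([[482.73415656,   0.        , 269.38636449],
       [  0.        , 482.73415656, 214.06037276],
       [  0.        ,   0.        ,   1.        ]]), 'R': array([[-0.02411459, -0.99958656, -0.01565888],
       [-0.98389169,  0.02650543, -0.17678971],
       [ 0.17713167,  0.01114343, -0.98412408]]), 't': array([0.06458601, 0.55174285, 1.57537849])}
scene {'intrinsics': array([[464.95140957,   0.        , 281.55454664],
       [  0.        , 464.95140957, 212.97892055],
       [  0.        ,   0.        ,   1.        ]]), 'R': array([[ 0.8053471 , -0.59238753,  0.02220501],
       [-0.2386042 , -0.35821521, -0.90263497],
       [ 0.54266388,  0.72163625, -0.42983374]]), 't': array([-0.40050188,  0.1853842 ,  1.07442495])}
```

View pics/top0.png

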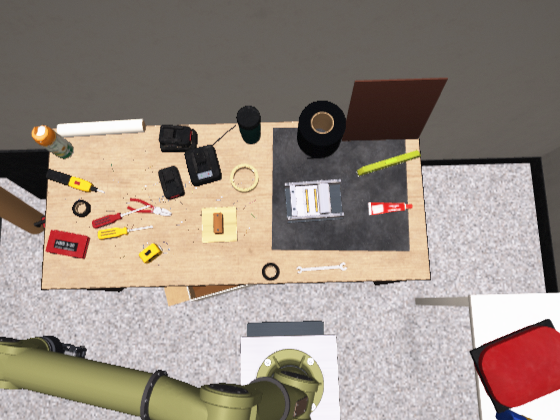

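View pics/scene0.png

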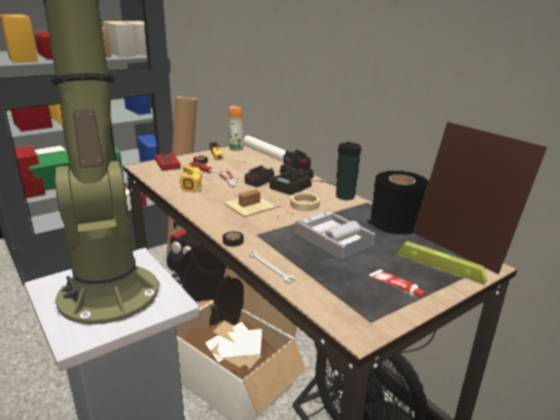

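The top view shows the block at about (219,224) with its handle along world x, and the bed at about (313,200) on the mat with its long side along world y. Next I'll zoom in and measure both.

```bash
cat > h.py <<'E'
import numpy as np,cv2
from workcell import bot,eyes
def ray(n,uv,cal=None):
    c=cal or eyes.get_calibration(n);K=c["intrinsics"];R=np.array(c["R"]);t=np.array(c["t"])
    p=np.array([(uv[0]-K[0,2])/K[0,0],(uv[1]-K[1,2])/K[1,1]])
    if n=="wrist":
        r=np.hypot(*p); d=np.array([*(p/max(r,1e-9)*np.sin(r)),np.cos(r)])
    else: d=np.array([*p,1.])
    return -R.T@t, R.T@d
def onz(n,uv,z,cal=None):
    o,d=ray(n,uv,cal); return o+d*(z-o[2])/d[2]
def proj(n,X,cal=None):
    c=cal or eyes.get_calibration(n);K=c["intrinsics"];v=c["R"]@np.array(X)+c["t"]
    if n=="wrist":
        s=np.hypot(v[0],v[1]);th=np.arctan2(s,v[2]);q=v[:2]/s*th
    else:q=v[:2]/v[2]
    return q*K[0,0]+K[:2,2]
E
python3 - <<'E'
from h import *
im=cv2.imread("pics/top0.png")
a=cv2.resize(im[170:230,280:350],None,fx=8,fy=8,interpolation=cv2.INTER_CUBIC)
b=cv2.resize(im[200:250,195:245],None,fx=4.8,fy=4.8,interpolation=cv2.INTER_CUBIC)
b=cv2.copyMakeBorder(b,0,a.shape[0]-b.shape[0],0,0,cv2.BORDER_CONSTANT)
cv2.imwrite("pics/z.png",np.hstack([a,b[:,:240]]))
hsv=cv2.cvtColor(im,cv2.COLOR_BGR2HSV)
roi=np.zeros(im.shape[:2],np.uint8);roi[200:250,195:245]=1
print(hsv[224,219],hsv[212,208],hsv[250,190])
m=((hsv[...,0]<16)&(hsv[...,1]>130)&(hsv[...,2]<190)).astype(np.uint8)*roi
y,x=np.nonzero(m);print("handle",len(x),cv2.minAreaRect(np.c_[x,y].astype(np.float32)),x.mean(),y.mean(),onz("top",(x.mean(),y.mean()),.04))
for uv in[(202,207),(237,207),(203,241),(237,241)]:print(uv,onz("top",uv,.01))
for uv in[(286,183),(341,183),(287,218),(341,218)]:print(uv,onz("top",uv,.042))
E
```

```text
[ 14 161 197] [ 25  61 251] [ 16  73 229]
handle 46 ((218.5, 223.5), (19.0, 7.0), 90.0) 220.1304347826087 226.45652173913044 [0.51691657 0.21790247 0.04      ]
(202, 207) [0.59150356 0.28388847 0.01      ]
(237, 207) [0.58820341 0.16245478 0.01      ]
(203, 241) [0.47280783 0.28038594 0.01      ]
(237, 241) [0.469774   0.16390497 0.01      ]
(286, 183) [ 0.66096166 -0.00883529  0.042     ]
(341, 183) [ 0.65570998 -0.19644642  0.042     ]
(287, 218) [ 0.53948291 -0.00854091  0.042     ]
(341, 218) [ 0.53460902 -0.19035144  0.042     ]
```

View pics/z.png

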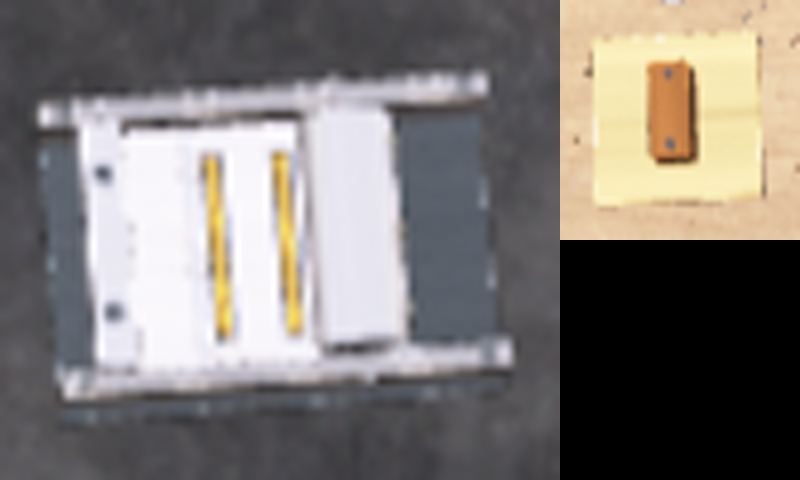

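The crop shows the stop on the left (world +y), the strips at x≈285 and x≈215, and the roller on the right, so rolling goes toward world +y with the bed's yaw about +2.7°. The block is near (0.53, 0.222), yaw about 0. I'll move above it and use the wrist camera.

Call:
servo_tool:
  plan:
    - [[3.8, -4.1, 0, 0, 0, 1.4, 8.5], [3.8, -4.1, 0, 0, 0, 1.4, 8.5], [3.8, -4.1, 0, 0, 0, 1.4, 8.5], [3.8, -4.1, 0, 0, 0, 1.4, 8.5], [3.8, -4.1, 0, 0, 0, 1.4, 8.5]]

```text
time_s: 0.72
tool_pos: [0.3466, 0.4244, 0.239]
orientation: [-180.0, -0.0, 173.2]
contact_force: [1.1, -0.2, 0.5]
opening: 0.993
finger_force: 0.0
```

Call:
servo_tool:
  plan:
    - [[3.8, -4.1, 0, 0, 0, 1.4, 8.5], [3.8, -4.1, 0, 0, 0, 1.4, 8.5], [3.8, -4.1, 0, 0, 0, 1.4, 8.5], [3.8, -4.1, 0, 0, 0, 1.4, 8.5], [3.5, -4.1, 0, 0, 0, 1.3, 8.5]]

```text
time_s: 1.35
tool_pos: [0.5335, 0.2195, 0.239]
orientation: [-180.0, -0.0, -179.9]
contact_force: [1.2, 1.0, 0.1]
opening: 0.995
finger_force: 0.0
```

Call:
servo_tool:
  plan:
    - [[0, -5, 0, 0, 0, 0, 8.5], [0, -5, 0, 0, 0, 0, 8.5], [0, -5, 0, 0, 0, 0, 8.5], [0, 0, 0, 0, 0, 0, 8.5], [0, 0, 0, 0, 0, 0, 8.5]]

```text
time_s: 1.98
tool_pos: [0.5324, 0.0716, 0.2391]
orientation: [180.0, -0.0, -180.0]
contact_force: [-0.4, 0.8, 0.4]
opening: 0.995
finger_force: 0.0
```

```bash
python3 - <<'E'
from h import *
import pickle
o=bot.get_obs();c=eyes.get_calibration("wrist");im=eyes.snapshot("wrist")
cv2.imwrite("pics/w1.png",im[:,:,::-1]);pickle.dump(c,open("w1.pkl","wb"))
print(o["time_s"],o["tool_pos"],o["orientation"],o["contact_force"],c)
E
```

```text
1.975 [0.53242656 0.07163224 0.23910953] [ 1.79957750e+02 -2.69756733e-02 -1.79953483e+02] [-0.43071504  0.75857568  0.37083242] {'intrinsics': array([[325.1922621 ,   0.        , 275.6060011 ],
       [  0.        , 325.1922621 , 209.88064342],
       [  0.        ,   0.        ,   1.        ]]), 'R': array([[-7.56018186e-04,  9.99999662e-01,  3.23519705e-04],
       [ 9.52899805e-01,  6.22291235e-04,  3.03284642e-01],
       [ 3.03284338e-01,  5.37570568e-04, -9.52899954e-01]]), 't': array([-0.07249647, -0.54640512,  0.21878804])}
```

View pics/w1.png

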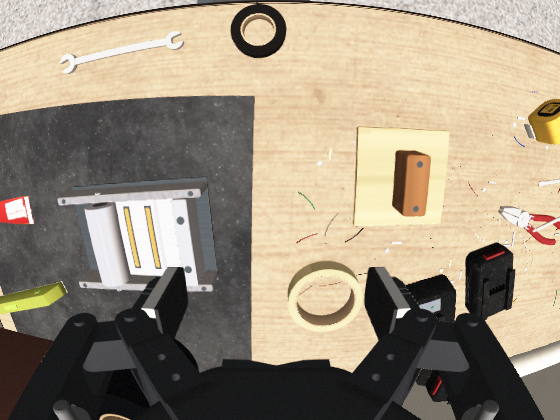

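The wrist view shows the block with corners near (359,126), (449,131), (442,222) and (354,226), its handle at (412,183), and the bed on the left with its strips near columns 128 and 152. I'll take a second view over the bed for stereo slope measurement.

Call:
servo_tool:
  plan:
    - [[0, -5, 0, 0, 0, 0, 8.5], [0, -5, 0, 0, 0, 0, 8.5], [0, -5, 0, 0, 0, 0, 8.5], [0, -5, 0, 0, 0, 0, 8.5], [0, 0, 0, 0, 0, 0, 8.5]]

```text
time_s: 2.65
tool_pos: [0.5323, -0.1326, 0.2394]
orientation: [-179.9, -0.0, 179.7]
contact_force: [0.4, 0.1, 0.4]
opening: 0.993
finger_force: 0.0
```

```bash
python3 - <<'E'
from h import *
import pickle
o=bot.get_obs();c=eyes.get_calibration("wrist");im=eyes.snapshot("wrist")
cv2.imwrite("pics/w2.png",im[:,:,::-1]);pickle.dump(c,open("w2.pkl","wb"))
print(o["time_s"],o["tool_pos"])
im1=cv2.imread("pics/w1.png");c1=pickle.load(open("w1.pkl","rb"))
print([onz("wrist",p,.01,c1).round(4)[:2] for p in[(359,126),(449,131),(442,222),(354,226)]])
hsv=cv2.cvtColor(im1,cv2.COLOR_BGR2HSV)
m=((hsv[...,0]<16)&(hsv[...,1]>130)).astype(np.uint8);m[:145]=0;m[225:]=0;m[:,:380]=0;m[:,440:]=0
k=max(cv2.findContours(m,0,2)[0],key=cv2.contourArea);print(cv2.boundingRect(k))
bx=cv2.boxPoints(cv2.minAreaRect(k));print(bx.round(1))
a=cv2.resize(im1[160:310,40:230],None,fx=2.5,fy=2.5,interpolation=cv2.INTER_CUBIC)
b=cv2.resize(im[:,:,::-1][140:320,200:420],None,fx=2.5,fy=2.5,interpolation=cv2.INTER_CUBIC)
cv2.imwrite("pics/w2z.png",cv2.resize(im[:,:,::-1][140:340,190:430],None,fx=3,fy=3,interpolation=cv2.INTER_CUBIC))
def strips(im,c):
    h=cv2.cvtColor(im,cv2.COLOR_BGR2HSV);m=((h[...,0]>14)&(h[...,0]<32)&(h[...,1]>110)).astype(np.uint8)
    n,l,s,ce=cv2.connectedComponentsWithStats(m)
    for i in range(1,n):
        if 60<s[i,4]<1500:
            y,x=np.nonzero(l==i)
            (cx,cy),wh,an=cv2.minAreaRect(np.c_[x,y].astype(np.float32))
            print(s[i],ce[i].round(1),[v.round(4) for v in onz("wrist",ce[i],.018,c)],np.round(wh,1),round(an,1))
print("w1");strips(im1,c1);print("w2");strips(im[:,:,::-1].copy(),c)
E
```

```text
2.65 [ 0.53226783 -0.13257142  0.23938822]
[array([0.4704, 0.1673]), array([0.4687, 0.2852]), array([0.5867, 0.2906]), array([0.5907, 0.1685])]
(392, 151, 39, 65)
[[391.2 214.1]
 [395.9 149.5]
 [430.7 152.1]
 [425.9 216.7]]
w1
[ 528   99   32   46 1046] [546.3 122.5] [np.float64(0.4382), np.float64(0.4541), np.float64(0.018)] [45. 31.] 90.0
[146 207  14  60 243] [152.1 236.8] [np.float64(0.6029), np.float64(-0.0809), np.float64(0.018)] [60.2  4.2] 79.6
[124 208  15  59 227] [131.2 236.7] [np.float64(0.6035), np.float64(-0.1105), np.float64(0.018)] [59.4  4.1] 78.7
[  0 282  66  23 641] [ 37.6 293.7] [np.float64(0.7105), np.float64(-0.3128), np.float64(0.018)] [19.3 66.3] 77.5
w2
[320 207   5  62 306] [322.  237.5] [np.float64(0.6025), np.float64(-0.0769), np.float64(0.018)] [61.  4.] 90.0
[294 208   6  62 293] [296.5 238.2] [np.float64(0.6031), np.float64(-0.1075), np.float64(0.018)] [61.1  4.7] 88.4
[ 84 302  51  20 389] [109.2 311.6] [np.float64(0.7249), np.float64(-0.3795), np.float64(0.018)] [13.4 51. ] 79.0
[ 61 312  22  14  75] [ 68.4 317.5] [np.float64(0.7481), np.float64(-0.4665), np.float64(0.018)] [ 6.8 24.7] 55.6
```

View pics/w2z.png

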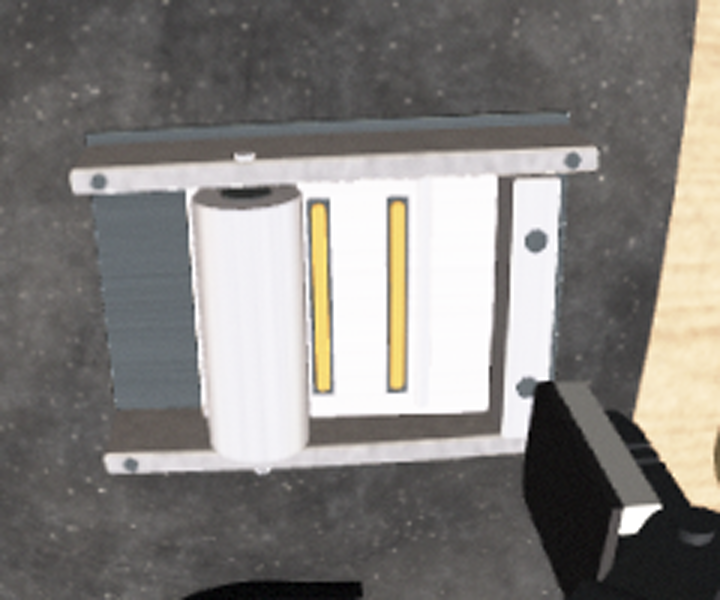

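```bash
python3 - <<'E'
from h import *
import pickle
i1=cv2.imread("pics/w1.png");i2=cv2.imread("pics/w2.png");c1=pickle.load(open("w1.pkl","rb"));c2=pickle.load(open("w2.pkl","rb"))
def tri(p,q):
    o1,d1=ray("wrist",p,c1);o2,d2=ray("wrist",q,c2);s=np.linalg.lstsq(np.c_[d1,-d2],o2-o1,rcond=None)[0]
    a=o1+d1*s[0];b=o2+d2*s[1];return ((a+b)/2).round(4),np.linalg.norm(a-b).round(4)
def dark(im,p,r=4):
    g=cv2.cvtColor(im,cv2.COLOR_BGR2GRAY).astype(float);x0,y0=np.round(p).astype(int)
    w=g[y0-r:y0+r+1,x0-r:x0+r+1];w=np.clip(np.median(w)-25-w,0,None);Y,X=np.mgrid[y0-r:y0+r+1,x0-r:x0+r+1]
    return np.array([(w*X).sum(),(w*Y).sum()])/w.sum() if w.sum()>0 else None
print("far",tri((152.1,236.8),(322.,237.5)));print("near",tri((131.2,236.7),(296.5,238.2)))
for q,z in[((380.7,193.3),.042),((222.7,200.3),.042),((233.3,294.7),.042),((368.7,220),.046),((365.7,269),.046)]:
    d2=dark(i2,q,3);X=onz("wrist",d2,z,c2);g=proj("wrist",X,c1);d1=dark(i1,g,4)
    print(d2.round(1),X.round(4),g.round(1),None if d1 is None else (d1.round(1),tri(d1,d2)))
# strip axis endpoints
for p in [(391.2,214.1),(395.9,149.5),(430.7,152.1),(425.9,216.7)]: print(onz("wrist",p,.052,c1).round(4))
E
```

```text
far (array([ 0.5999, -0.0779,  0.0248]), np.float64(0.0004))
near (array([ 0.6011, -0.1078,  0.0232]), np.float64(0.0004))
[380.5 193.1] [ 0.5412 -0.0172  0.042 ] [192.1 193.2] (array([190.2, 193.3]), (array([ 0.5403, -0.0184,  0.0455]), np.float64(0.0001)))
[222.4 200.2] [ 0.5489 -0.189   0.042 ] [ 64.5 201.2] (array([ 64.2, 202.1]), (array([ 0.5491, -0.1888,  0.0432]), np.float64(0.0011)))
[233.1 296.9] [ 0.6705 -0.1841  0.042 ] [ 86.4 287.3] (array([ 85.2, 289.7]), (array([ 0.67  , -0.1836,  0.046 ]), np.float64(0.0035)))Traceback (most recent call last):
  File "<stdin>", line 13, in <module>
  File "h.py", line 11, in onz
    o,d=ray(n,uv,cal); return o+d*(z-o[2])/d[2]
        ~~~^^^^^^^^^^
  File "h.py", line 5, in ray
    p=np.array([(uv[0]-K[0,2])/K[0,0],(uv[1]-K[1,2])/K[1,1]])
                 ~~^^^
TypeError: 'NoneType' object is not subscriptable
```

```bash
python3 - <<'E'
from h import *
import pickle
c1=pickle.load(open("w1.pkl","rb"));c2=pickle.load(open("w2.pkl","rb"))
H=[onz("wrist",p,.052,c1)[:2] for p in [(391.2,214.1),(395.9,149.5),(430.7,152.1),(425.9,216.7)]];print(np.round(H,4),np.mean(H,0))
for q in [(368.7,220),(365.7,269)]:print("stop",onz("wrist",q,.048,c2).round(4))
f=lambda x,y:(190+x/3,140+y/3)
print("rolltop ends",onz("wrist",f(248,205),.058,c2).round(4),onz("wrist",f(262,460),.055,c2).round(4))
print("roller sides z=40",[onz("wrist",f(*p),.04,c2).round(4) for p in[(198,320),(307,320)]])
print("rails",[onz("wrist",f(*p),.044,c2).round(4) for p in[(255,163),(255,184),(255,470),(255,453),(72,182),(597,160)]])
E
```

```text
[[0.5616 0.199 ]
 [0.4909 0.1978]
 [0.4916 0.2394]
 [0.5648 0.2426]] [0.52721892 0.21969845]
stop [ 0.5701 -0.0302  0.048 ]
stop [ 0.6307 -0.0275  0.048 ]
rolltop ends [ 0.5532 -0.1349  0.058 ] [ 0.6566 -0.1305  0.055 ]
roller sides z=40 [array([ 0.604 , -0.1543,  0.04  ]), array([ 0.6042, -0.1134,  0.04  ])]
rails [array([ 0.5422, -0.1326,  0.044 ]), array([ 0.5499, -0.1326,  0.044 ]), array([ 0.6684, -0.1332,  0.044 ]), array([ 0.6603, -0.1332,  0.044 ]), array([ 0.5488, -0.1979,  0.044 ]), array([ 0.5409, -0.0079,  0.044 ])]
```

Measured so far:
- **Block:** centre about (0.529, 0.226), yaw about 1.5°.
- **Bed:** origin about (0.603, −0.100), yaw 2.5°.
- **Roller:** about (0.6045, −0.133); its size, strip spacing and rail spacing agree with the given dimensions.
- **Deck slope:** probably upward.

Next is the grasp.

Call:
servo_tool:
  plan:
    - [[0, 6, 0, 0, 0, 0.3, 8.5], [0, 6, 0, 0, 0, 0.3, 8.5], [0, 6, 0, 0, 0, 0.3, 8.5], [0, 6, 0, 0, 0, 0.3, 8.5], [-0.1, 6, 0, 0, 0, 0.3, 8.5]]

```text
time_s: 3.32
tool_pos: [0.5304, 0.1762, 0.2393]
orientation: [179.9, -0.0, -178.2]
contact_force: [1.3, 0.3, 0.2]
opening: 0.996
finger_force: 0.0
```

Call:
servo_tool:
  plan:
    - [[-0.2, 5.9, 0, 0, 0, 0.2, 8.5], [0, 0, -5, 0, 0, 0, 8.5], [0, 0, -5, 0, 0, 0, 8.5], [0, 0, -1, 0, 0, 0, 8.5], [0, 0, 0, 0, 0, 0, 8.5]]

```text
time_s: 3.95
tool_pos: [0.5293, 0.2315, 0.1297]
orientation: [180.0, -0.0, -178.1]
contact_force: [0.3, 0.2, -0.2]
opening: 0.994
finger_force: 0.0
```

```bash
python3 - <<'E'
from h import *
o=bot.get_obs();c=eyes.get_calibration("wrist");im=eyes.snapshot("wrist")
cv2.imwrite("pics/w3.png",im[:,:,::-1]);print(o["time_s"],o["tool_pos"],o["orientation"])
print([proj("wrist",p,c).round(0) for p in[(.529-.035,.241,.052),(.529-.035,.211,.052),(.529+.035,.226,.052)]])
E
```

```text
3.95 [0.52929796 0.23150225 0.12974292] [ 1.79982298e+02 -1.73932209e-02 -1.78143554e+02]
[array([290., 175.]), array([245., 173.]), array([265., 268.])]
```

View pics/w3.png

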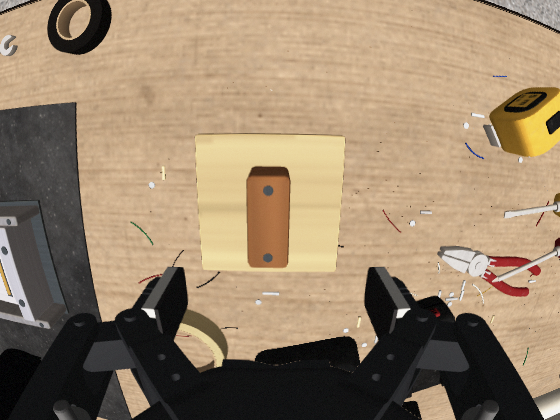

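The handle top face spans columns 247–290 and rows 176–268, matching the prediction (centre y = 0.226). I'll shift −5.5 mm in y, descend and grip.

Call:
servo_tool:
  plan:
    - [[0, -0.55, -3, 0, 0, 0, 8.5], [0, 0, -3.5, 0, 0, 0, 8.5], [0, 0, -3, 0, 0, 0, 8.5], [0, 0, -1, 0, 0, 0, 8.5], [0, 0, 0, 0, 0, 0, 8.5]]

```text
time_s: 4.62
tool_pos: [0.5306, 0.2251, 0.0256]
orientation: [179.9, 0.1, -178.3]
contact_force: [0.7, 0.2, 0.5]
opening: 0.996
finger_force: 0.0
```

Call:
servo_tool:
  plan:
    - [[0, 0, 0, 0, 0, 0, 2], [0, 0, 0, 0, 0, 0, 2], [0, 0, 0, 0, 0, 0, 2], [0, 0, 0, 0, 0, 0, 2], [0, 0, 0, 0, 0, 0, 2]]
  force: 80

```text
time_s: 5.25
tool_pos: [0.5304, 0.225, 0.0253]
orientation: [179.9, 0.1, -178.3]
contact_force: [1.0, 0.4, 5.4]
opening: 0.339
finger_force: 79.8
```

Call:
servo_tool:
  plan:
    - [[0, 0, 2, 0, 0, 0, 2], [0, 0, 4, 0, 0, 0, 2], [0, 0, 4, 0, 0, 0, 2], [0.5, -1.6, 0, 0, 0, 0.2, 2], [0.9, -4, 0, 0, 0, 0.2, 2]]

```text
time_s: 5.88
tool_pos: [0.5425, 0.1696, 0.123]
orientation: [180.0, -0.1, -177.6]
contact_force: [0.2, -1.2, -2.9]
opening: 0.339
finger_force: 79.4
```

Call:
servo_tool:
  plan:
    - [[0.9, -5, 0, 0.4, 0, 0.1, 2], [0.9, -5, 0, 0.4, 0, 0.1, 2], [0.9, -5, 0, 0.4, 0, 0.1, 2], [0.9, -5, 0, 0.4, 0, 0.1, 2], [0.9, -5, 0, 0.4, 0, 0, 2]]

```text
time_s: 6.5
tool_pos: [0.5871, -0.0838, 0.1221]
orientation: [178.0, -0.1, -177.5]
contact_force: [1.7, 0.3, -1.9]
opening: 0.341
finger_force: 79.4
```

Call:
servo_tool:
  plan:
    - [[0.9, -4, 0, 0, 0, 0, 2], [0.7, -3, 0, 0, 0, 0, 2], [0, -2, 0, 0, 0, 0, 2], [0, 0, 0, 0, 0, 0, 2], [0, 0, 0, 0, 0, 0, 2]]

```text
time_s: 7.12
tool_pos: [0.6044, -0.1695, 0.1237]
orientation: [177.9, 0.0, -177.4]
contact_force: [-0.2, 0.5, -2.1]
opening: 0.343
finger_force: 79.4
```

```bash
cat > s.py <<'E'
from h import *
o=bot.get_obs();print(o["time_s"],o["tool_pos"].round(4),o["orientation"].round(2),o["contact_force"].round(1),o["wrist_torque"].round(2))
E
python3 s.py
```

```text
7.125 [ 0.6044 -0.1695  0.1237] [ 1.7790e+02  2.0000e-02 -1.7736e+02] [-0.2  0.5 -2.1] [ 0.   -0.   -0.01]
```

Call:
servo_tool:
  plan:
    - [[0, 0, -1.5, 0, 0, 0, 2], [0, 0, -1.2, 0, 0, 0, 2], [0, 0, -0.6, 0, 0, 0, 2], [0, 0, -0.2, 0, 0, 0, 2], [0, 0, 0, 0, 0, 0, 2]]

```text
time_s: 7.75
tool_pos: [0.6048, -0.1715, 0.0894]
orientation: [178.0, 0.1, -177.5]
contact_force: [-0.1, 0.7, -2.6]
opening: 0.339
finger_force: 79.4
```

Call:
servo_tool:
  plan:
    - [[0, 0, -0.1, 0, 0, 0, 2], [0, 0, -0.1, 0, 0, 0, 2], [0, 0, -0.1, 0, 0, 0, 2], [0, 0, 0, 0, 0, 0, 2], [0, 0, 0, 0, 0, 0, 2]]

```text
time_s: 8.38
tool_pos: [0.6047, -0.1714, 0.0864]
orientation: [178.0, 0.1, -177.5]
contact_force: [0.7, -0.2, -2.1]
opening: 0.345
finger_force: 79.4
```

Call:
servo_tool:
  plan:
    - [[0, 0, -0.08, 0, 0, 0, 2], [0, 0, -0.07, 0, 0, 0, 2], [0, 0, 0, 0, 0, 0, 2], [0, 0, 0, 0, 0, 0, 2], [0, 0, 0, 0, 0, 0, 2]]

```text
time_s: 9.0
tool_pos: [0.6048, -0.1715, 0.0852]
orientation: [178.0, 0.1, -177.5]
contact_force: [-1.3, -0.9, 0.9]
opening: 0.341
finger_force: 79.7
```

Call:
servo_tool:
  plan:
    - [[0, 0, -0.03, 0, 0, 0, 2], [0, 0, -0.03, 0, 0, 0, 2], [0, 0, 0, 0, 0, 0, 2], [0, 0, 0, 0, 0, 0, 2], [0, 0, 0, 0, 0, 0, 2]]

```text
time_s: 9.62
tool_pos: [0.6048, -0.1715, 0.0851]
orientation: [178.0, 0.1, -177.5]
contact_force: [-2.8, 0.6, 5.6]
opening: 0.343
finger_force: 80.4
```

Call:
servo_tool:
  plan:
    - [[0, 0.06, 0.002, 0, 0, 0, 2], [0, 0.08, 0.003, 0, 0, 0, 2], [-0.01, 0.08, 0.003, 0, 0, 0, 2], [0, 0.08, 0.003, 0, 0, 0, 2], [-0.01, 0.06, 0.002, 0, 0, 0, 2]]

```text
time_s: 10.25
tool_pos: [0.6047, -0.1699, 0.0854]
orientation: [178.1, 0.2, -177.5]
contact_force: [-2.2, -3.1, 6.8]
opening: 0.343
finger_force: 80.3
```

Call:
servo_tool:
  plan:
    - [[0, 0.1, 0.01, 0, 0, 0, 2], [-0.01, 0.1, 0.01, 0, 0, 0, 2], [0, 0.1, 0.015, 0, 0, 0, 2], [-0.01, 0.1, 0.015, 0, 0, 0, 2], [0, 0.1, 0.015, 0, 0, 0, 2]]

```text
time_s: 10.88
tool_pos: [0.6045, -0.1647, 0.0863]
orientation: [178.1, 0.2, -177.5]
contact_force: [-2.7, -3.0, 7.2]
opening: 0.341
finger_force: 80.3
```

Call:
servo_tool:
  plan:
    - [[-0.01, 0.12, 0.016, 0, 0, 0, 2], [0, 0.12, 0.016, 0, 0, 0, 2], [-0.01, 0.12, 0.016, 0, 0, 0, 2], [0, 0.12, 0.014, 0, 0, 0, 2], [-0.01, 0.12, 0.014, 0, 0, 0, 2]]

```text
time_s: 11.5
tool_pos: [0.6042, -0.1581, 0.0871]
orientation: [178.1, 0.1, -177.5]
contact_force: [-3.6, -1.5, 7.7]
opening: 0.342
finger_force: 80.3
```

Call:
servo_tool:
  plan:
    - [[-0.01, 0.12, 0.006, 0, 0, 0, 2], [0, 0.12, 0.006, 0, 0, 0, 2], [-0.01, 0.12, 0.005, 0, 0, 0, 2], [0, 0.12, 0.005, 0, 0, 0, 2], [-0.01, 0.12, 0.005, 0, 0, 0, 2]]

```text
time_s: 12.12
tool_pos: [0.6039, -0.1515, 0.0874]
orientation: [178.0, 0.1, -177.5]
contact_force: [-3.5, -1.7, 9.0]
opening: 0.338
finger_force: 80.4
```

Call:
servo_tool:
  plan:
    - [[-0.01, 0.12, 0.004, 0, 0, 0, 2], [0, 0.12, 0.004, 0, 0, 0, 2], [-0.01, 0.12, 0.003, 0, 0, 0, 2], [0, 0.12, 0.002, 0, 0, 0, 2], [-0.01, 0.12, 0.002, 0, 0, 0, 2]]

```text
time_s: 12.75
tool_pos: [0.6036, -0.1447, 0.0873]
orientation: [178.0, 0.1, -177.5]
contact_force: [-2.7, 1.4, 6.8]
opening: 0.337
finger_force: 80.4
```

Call:
servo_tool:
  plan:
    - [[-0.01, 0.12, -0.003, 0, 0, 0, 2], [0, 0.12, -0.006, 0, 0, 0, 2], [-0.01, 0.12, -0.006, 0, 0, 0, 2], [0, 0.12, -0.006, 0, 0, 0, 2], [-0.01, 0.12, -0.006, 0, 0, 0, 2]]

```text
time_s: 13.38
tool_pos: [0.6034, -0.1401, 0.087]
orientation: [178.1, 0.2, -177.5]
contact_force: [-2.7, -2.3, 5.4]
opening: 0.341
finger_force: 80.4
```

Call:
servo_tool:
  plan:
    - [[-0.01, 0.12, -0.01, 0, 0, 0, 2], [0, 0.12, -0.01, 0, 0, 0, 2], [-0.01, 0.12, -0.008, 0, 0, 0, 2], [0, 0.12, -0.004, 0, 0, 0, 2], [-0.01, 0.12, 0, 0, 0, 0, 2]]

```text
time_s: 14.0
tool_pos: [0.6031, -0.1346, 0.0869]
orientation: [178.1, 0.2, -177.5]
contact_force: [-2.0, -1.7, 7.6]
opening: 0.339
finger_force: 80.5
```

Call:
servo_tool:
  plan:
    - [[-0.01, 0.12, -0.004, 0, 0, 0, 2], [0, 0.12, -0.004, 0, 0, 0, 2], [-0.01, 0.12, -0.002, 0, 0, 0, 2], [0, 0.12, 0, 0, 0, 0, 2], [-0.01, 0.12, 0, 0, 0, 0, 2]]

```text
time_s: 14.62
tool_pos: [0.6029, -0.1284, 0.0872]
orientation: [178.1, 0.2, -177.5]
contact_force: [-3.1, -1.7, 9.6]
opening: 0.345
finger_force: 80.7
```

Call:
servo_tool:
  plan:
    - [[-0.01, 0.12, 0, 0, 0, 0, 2], [0, 0.12, 0, 0, 0, 0, 2], [-0.01, 0.12, 0, 0, 0, 0, 2], [0, 0.12, 0, 0, 0, 0, 2], [-0.01, 0.12, 0, 0, 0, 0, 2]]

```text
time_s: 15.25
tool_pos: [0.6026, -0.1221, 0.0874]
orientation: [178.1, 0.2, -177.5]
contact_force: [-3.9, -1.4, 11.2]
opening: 0.341
finger_force: 80.9
```

Call:
servo_tool:
  plan:
    - [[-0.01, 0.12, 0.005, 0, 0, 0, 2], [0, 0.12, 0.005, 0, 0, 0, 2], [-0.01, 0.12, 0.005, 0, 0, 0, 2], [0, 0.12, 0.005, 0, 0, 0, 2], [-0.01, 0.12, 0.005, 0, 0, 0, 2]]

```text
time_s: 15.88
tool_pos: [0.6024, -0.116, 0.0877]
orientation: [178.0, 0.2, -177.5]
contact_force: [-4.4, -1.3, 10.9]
opening: 0.344
finger_force: 81.0
```

Call:
servo_tool:
  plan:
    - [[-0.03, 0.12, 0.004, 0.2, 0, 0, 2], [-0.02, 0.12, 0.004, 0.2, 0, 0, 2], [-0.02, 0.12, 0.004, 0.2, 0, 0, 2], [-0.02, 0.12, 0.004, 0.2, 0, 0, 2], [-0.02, 0.12, 0.004, 0.2, 0, 0, 2]]

```text
time_s: 16.5
tool_pos: [0.602, -0.1098, 0.088]
orientation: [177.1, 0.3, -177.5]
contact_force: [-1.5, -1.0, 8.6]
opening: 0.339
finger_force: 80.8
```

Call:
servo_tool:
  plan:
    - [[-0.01, 0.16, 0.006, 0, 0, 0, 2], [-0.01, 0.16, 0.007, 0, 0, 0, 2], [-0.01, 0.16, 0.007, 0, 0, 0, 2], [-0.01, 0.16, 0.007, 0, 0, 0, 2], [-0.01, 0.16, 0.007, 0, 0, 0, 2]]

```text
time_s: 17.12
tool_pos: [0.6017, -0.1018, 0.0884]
orientation: [177.1, 0.3, -177.5]
contact_force: [-1.6, -1.2, 9.3]
opening: 0.338
finger_force: 80.9
```

Call:
servo_tool:
  plan:
    - [[-0.01, 0.16, 0.008, 0, 0, 0, 2], [-0.01, 0.16, 0.008, 0, 0, 0, 2], [-0.01, 0.16, 0.008, 0, 0, 0, 2], [-0.01, 0.16, 0.008, 0, 0, 0, 2], [-0.01, 0.16, 0.008, 0, 0, 0, 2]]

```text
time_s: 17.75
tool_pos: [0.6014, -0.0938, 0.0889]
orientation: [177.1, 0.3, -177.5]
contact_force: [-2.0, -1.5, 10.1]
opening: 0.343
finger_force: 80.9
```

Call:
servo_tool:
  plan:
    - [[-0.01, 0.12, 0.006, 0, 0, 0, 2], [-0.01, 0.12, 0.006, 0, 0, 0, 2], [0, 0.12, 0.006, 0, 0, 0, 2], [-0.01, 0.12, 0.006, 0, 0, 0, 2], [-0.01, 0.12, 0.006, 0, 0, 0, 2]]

```text
time_s: 18.38
tool_pos: [0.6011, -0.0878, 0.0892]
orientation: [177.1, 0.4, -177.5]
contact_force: [-1.8, -1.3, 9.3]
opening: 0.345
finger_force: 80.8
```

Call:
servo_tool:
  plan:
    - [[-0.01, 0.12, 0.006, 0, 0, 0, 2], [-0.01, 0.12, 0.006, 0, 0, 0, 2], [0, 0.12, 0.006, 0, 0, 0, 2], [-0.01, 0.12, 0.006, 0, 0, 0, 2], [-0.01, 0.12, 0.006, 0, 0, 0, 2]]

```text
time_s: 19.0
tool_pos: [0.6008, -0.082, 0.0896]
orientation: [177.1, 0.4, -177.5]
contact_force: [-1.2, -3.2, 9.1]
opening: 0.34
finger_force: 80.8
```

Call:
servo_tool:
  plan:
    - [[-0.01, 0.12, 0.004, 0, 0, 0, 2], [-0.01, 0.12, 0.004, 0, 0, 0, 2], [0, 0.12, 0.005, 0, 0, 0, 2], [-0.01, 0.12, 0.005, 0, 0, 0, 2], [-0.01, 0.12, 0.006, 0, 0, 0, 2]]

```text
time_s: 19.62
tool_pos: [0.6005, -0.0769, 0.0898]
orientation: [177.2, 0.4, -177.5]
contact_force: [-0.2, -3.2, 9.3]
opening: 0.342
finger_force: 80.7
```

Call:
servo_tool:
  plan:
    - [[-0.01, 0.12, 0.004, 0, 0, 0, 2], [0, 0.12, 0.004, 0, 0, 0, 2], [0, 0.12, 0.004, 0, 0, 0, 2], [-0.01, 0.12, 0.005, 0, 0, 0, 2], [0, 0.12, 0.005, 0, 0, 0, 2]]

```text
time_s: 20.25
tool_pos: [0.6003, -0.0705, 0.0902]
orientation: [177.1, 0.4, -177.5]
contact_force: [-0.7, -1.5, 10.7]
opening: 0.338
finger_force: 80.9
```

Call:
servo_tool:
  plan:
    - [[-0.01, 0.12, 0.005, 0, 0, 0, 2], [0, 0.12, 0.005, 0, 0, 0, 2], [-0.01, 0.12, 0.005, 0, 0, 0, 2], [0, 0.12, 0.005, 0, 0, 0, 2], [-0.01, 0.12, 0.005, 0, 0, 0, 2]]

```text
time_s: 20.88
tool_pos: [0.6, -0.0642, 0.0905]
orientation: [177.1, 0.4, -177.5]
contact_force: [-1.2, -1.2, 10.9]
opening: 0.341
finger_force: 81.0
```

Call:
servo_tool:
  plan:
    - [[-0.01, 0.08, 0.003, 0, 0, 0, 2], [0, 0.08, 0.003, 0, 0, 0, 2], [0, 0.08, 0.003, 0, 0, 0, 2], [-0.01, 0.08, 0.003, 0, 0, 0, 2], [0, 0.06, 0.003, 0, 0, 0, 2]]

```text
time_s: 21.5
tool_pos: [0.5999, -0.0601, 0.0907]
orientation: [177.1, 0.4, -177.5]
contact_force: [-1.0, -0.8, 12.0]
opening: 0.338
finger_force: 81.0
```

Call:
servo_tool:
  plan:
    - [[0, 0.1, 0.01, 0, 0, 0, 2], [-0.01, 0.1, 0.016, 0, 0, 0, 2], [0, 0.1, 0.018, 0, 0, 0, 2], [-0.01, 0.1, 0.02, 0, 0, 0, 2], [0, 0.1, 0.02, 0, 0, 0, 2]]

```text
time_s: 22.12
tool_pos: [0.5996, -0.0557, 0.091]
orientation: [177.1, 0.4, -177.5]
contact_force: [-1.2, -3.8, 6.3]
opening: 0.342
finger_force: 80.6
```

Call:
servo_tool:
  plan:
    - [[0, 0.1, 0.012, 0, 0, 0, 2], [-0.01, 0.1, 0.016, 0, 0, 0, 2], [0, 0.1, 0.016, 0, 0, 0, 2], [-0.01, 0.1, 0.016, 0, 0, 0, 2], [0, 0.1, 0.016, 0, 0, 0, 2]]

```text
time_s: 22.75
tool_pos: [0.5994, -0.0513, 0.0919]
orientation: [177.2, 0.4, -177.5]
contact_force: [-0.2, -3.6, 9.1]
opening: 0.338
finger_force: 80.7
```

Call:
servo_tool:
  plan:
    - [[0, 0.1, 0.016, 0, 0, 0, 2], [-0.01, 0.1, 0.016, 0, 0, 0, 2], [0, 0.1, 0.016, 0, 0, 0, 2], [-0.01, 0.1, 0.016, 0, 0, 0, 2], [0, 0.1, 0.015, 0, 0, 0, 2]]

```text
time_s: 23.38
tool_pos: [0.5992, -0.0457, 0.0927]
orientation: [177.1, 0.4, -177.5]
contact_force: [-0.7, -2.5, 9.3]
opening: 0.341
finger_force: 80.7
```

Call:
servo_tool:
  plan:
    - [[0, 0.12, 0.014, 0, 0, 0, 2], [-0.01, 0.12, 0.012, 0, 0, 0, 2], [0, 0.12, 0.012, 0, 0, 0, 2], [-0.01, 0.12, 0.01, 0, 0, 0, 2], [0, 0.12, 0.008, 0, 0, 0, 2]]

```text
time_s: 24.0
tool_pos: [0.5989, -0.039, 0.0933]
orientation: [177.1, 0.4, -177.5]
contact_force: [-0.8, -0.6, 10.1]
opening: 0.34
finger_force: 80.8
```

Call:
servo_tool:
  plan:
    - [[0, 0.12, 0.006, 0, 0, 0, 2], [-0.01, 0.12, 0.005, 0, 0, 0, 2], [0, 0.12, 0.004, 0, 0, 0, 2], [-0.01, 0.12, 0.002, 0, 0, 0, 2], [0, 0.12, 0, 0, 0, 0, 2]]

```text
time_s: 24.62
tool_pos: [0.5986, -0.0322, 0.0934]
orientation: [177.0, 0.4, -177.5]
contact_force: [-1.1, 0.5, 9.2]
opening: 0.342
finger_force: 80.8
```

Call:
servo_tool:
  plan:
    - [[0, 0.12, -0.004, 0, 0, 0, 2], [-0.01, 0.12, -0.006, 0, 0, 0, 2], [0, 0.12, -0.008, 0, 0, 0, 2], [-0.01, 0.12, -0.01, 0, 0, 0, 2], [0, 0.12, -0.012, 0, 0, 0, 2]]

```text
time_s: 25.25
tool_pos: [0.5983, -0.0253, 0.093]
orientation: [176.9, 0.3, -177.4]
contact_force: [-2.2, 2.0, 9.3]
opening: 0.344
finger_force: 80.8
```

Call:
servo_tool:
  plan:
    - [[0, 0.1, -0.016, 0, 0, 0, 2], [-0.01, 0.1, -0.02, 0, 0, 0, 2], [0, 0.1, -0.018, 0, 0, 0, 2], [0, 0.05, -0.01, 0, 0, 0, 2], [0, 0, 0, 0, 0, 0, 2]]

```text
time_s: 25.88
tool_pos: [0.5983, -0.0232, 0.0927]
orientation: [177.0, 0.4, -177.5]
contact_force: [-2.7, -0.8, 11.5]
opening: 0.341
finger_force: 81.1
```

Call:
servo_tool:
  plan:
    - [[0, 0.1, 0.004, 0, 0, 0, 2], [0, 0.1, 0.004, 0, 0, 0, 2], [0, 0.05, 0.002, 0, 0, 0, 2], [0, 0, 0, 0, 0, 0, 2], [0, 0, 0, 0, 0, 0, 2]]

```text
time_s: 26.5
tool_pos: [0.5982, -0.0211, 0.0928]
orientation: [177.1, 0.3, -177.5]
contact_force: [-1.6, -0.1, 12.3]
opening: 0.34
finger_force: 81.1
```

Call:
servo_tool:
  plan:
    - [[0, 0.1, 0.006, 0, 0, 0, 2], [0, 0.1, 0.006, 0, 0, 0, 2], [0, 0.05, 0.004, 0, 0, 0, 2], [0, 0, 0, 0, 0, 0, 2], [0, 0, 0, 0, 0, 0, 2]]

```text
time_s: 27.12
tool_pos: [0.5982, -0.0203, 0.0928]
orientation: [177.2, 0.3, -177.5]
contact_force: [-1.4, -4.1, 10.8]
opening: 0.341
finger_force: 80.9
```

Fy rose with no further travel and no rise in height, so the roller is against the stop. I'll lift off and check.

Call:
servo_tool:
  plan:
    - [[0, 0, 0.3, 0, 0, 0, 2], [0, 0, 1, 0, 0, 0, 2], [0, 0, 3, 0, 0, 0, 2], [0, 0, 4, 0, 0, 0, 2], [0, 4, 2, -0.5, 0, 0, 2]]

```text
time_s: 27.75
tool_pos: [0.5977, 0.0183, 0.1961]
orientation: [177.6, 0.3, -177.9]
contact_force: [0.5, 1.8, -2.9]
opening: 0.338
finger_force: 79.4
```

Call:
servo_tool:
  plan:
    - [[-0.8, 5, 0, -0.6, 0, 0, 2], [-1.2, 5, 0, -0.6, 0, 0, 2], [-1.4, 5, 0, -0.6, 0, 0, 2], [-1.4, 3.6, 0, -0.5, 0.2, 0, 2], [-1.6, 2, 0, 0, 0, 0, 2]]

```text
time_s: 28.38
tool_pos: [0.5309, 0.2321, 0.1931]
orientation: [179.7, -0.3, -177.2]
contact_force: [-1.0, 0.3, -2.1]
opening: 0.34
finger_force: 79.3
```

```bash
python3 s.py; python3 - <<'E'
from h import *
import pickle
c=eyes.get_calibration("wrist");w=eyes.snapshot("wrist")[:,:,::-1];t=eyes.snapshot("top")[:,:,::-1]
pickle.dump(c,open("w4.pkl","wb"))
cv2.imwrite("pics/w4r.png",w)
tz=cv2.resize(t[170:230,280:350],None,fx=4,fy=4,interpolation=cv2.INTER_CUBIC)
o=np.zeros((420,560+280,3),np.uint8);o[:,:560]=w;o[:240,560:]=tz
cv2.imwrite("pics/w4.png",cv2.resize(o,(800,400)))
E
```

```text
28.375 [0.5309 0.2321 0.1931] [ 179.75   -0.25 -177.22] [-1.   0.3 -2.1] [-0.04  0.04  0.02]
```

View pics/w4.png

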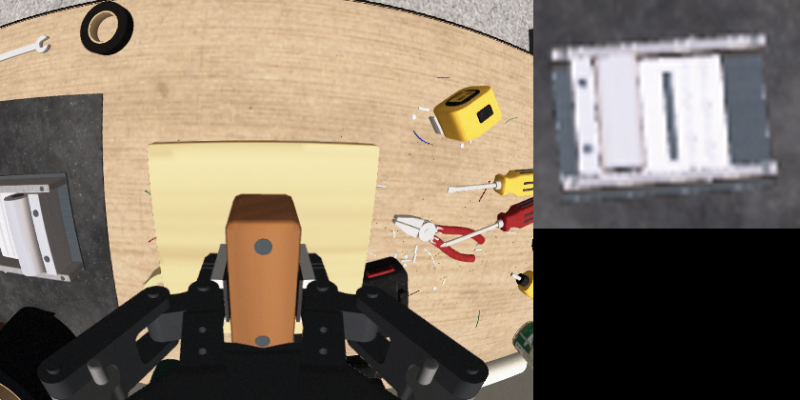

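The roller lies against the stop, and the near strip is sunk into its slot (dark line). Now I'll set the block down on its original spot.

Call:
servo_tool:
  plan:
    - [[0, -0.3, -4, -0.2, -0.2, 0, 2], [0, -0.3, -5, 0, 0, 0, 2], [0, 0, -4, 0, 0, 0, 2], [0, 0, -2, 0, 0, 0, 2], [0, 0, -0.8, 0, 0, 0, 2]]

```text
time_s: 29.1
tool_pos: [0.532, 0.2212, 0.034]
orientation: [-179.9, -0.1, -177.5]
contact_force: [0.3, 0.7, -1.9]
opening: 0.339
finger_force: 79.3
```

Call:
servo_tool:
  plan:
    - [[0, 0, -0.3, 0, 0, 0, 2], [0, 0, -0.2, 0, 0, 0, 2], [0, 0, -0.1, 0, 0, 0, 2], [0, 0, 0, 0, 0, 0, 2], [0, 0, 0, 0, 0, 0, 2]]

```text
time_s: 29.72
tool_pos: [0.5327, 0.2226, 0.0298]
orientation: [180.0, 0.0, -177.5]
contact_force: [0.6, -0.6, -1.9]
opening: 0.342
finger_force: 79.3
```

Call:
servo_tool:
  plan:
    - [[0, 0, -0.15, 0, 0, 0, 2], [0, 0, -0.15, 0, 0, 0, 2], [0, 0, -0.1, 0, 0, 0, 2], [0, 0, 0, 0, 0, 0, 2], [0, 0, 0, 0, 0, 0, 2]]

```text
time_s: 30.35
tool_pos: [0.5326, 0.2225, 0.0255]
orientation: [180.0, -0.0, -177.5]
contact_force: [0.0, 0.0, -3.4]
opening: 0.335
finger_force: 79.3
```

Call:
servo_tool:
  plan:
    - [[0, 0, -0.04, 0, 0, 0, 2], [0, 0, -0.04, 0, 0, 0, 2], [0, 0, 0, 0, 0, 0, 2], [0, 0, 0, 0, 0, 0, 2], [0, 0, 0, 0, 0, 0, 2]]

```text
time_s: 30.98
tool_pos: [0.5326, 0.2225, 0.0253]
orientation: [180.0, -0.0, -177.5]
contact_force: [-2.9, -1.4, 4.7]
opening: 0.34
finger_force: 80.2
```

Contact with the bench. Release, rise, and look at the bed from above.

Call:
servo_tool:
  plan:
    - [[0, 0, 0, 0, 0, 0, 5], [0, 0, 0, 0, 0, 0, 8.5], [0, 0, 0, 0, 0, 0, 8.5], [0, 0, 0, 0, 0, 0, 8.5], [0, 0, 0, 0, 0, 0, 8.5]]

```text
time_s: 31.6
tool_pos: [0.5326, 0.2225, 0.0246]
orientation: [180.0, -0.0, -177.5]
contact_force: [-0.5, -0.3, -0.2]
opening: 0.996
finger_force: 0.0
```

Call:
servo_tool:
  plan:
    - [[0, 0, 2, 0, 0, 0, 8.5], [0, 0, 5, 0, 0, 0, 8.5], [0, 0, 6, 0, 0, 0, 8.5], [0, -2, 6, 0, 0, 0, 8.5], [0, -6, 2, 0, 0, 0, 8.5]]

```text
time_s: 32.22
tool_pos: [0.5341, 0.1467, 0.2382]
orientation: [179.8, 0.4, -177.1]
contact_force: [0.5, -0.6, -0.6]
opening: 0.996
finger_force: 0.0
```

Call:
servo_tool:
  plan:
    - [[0, -6, 0, 0, 0, 0, 8.5], [0, -6, 0, 0, 0, 0, 8.5], [0, -6, 0, 0, 0, 0, 8.5], [0, -6, 0, 0, 0, 0, 8.5], [0, -6, 0, 0, 0, 0, 8.5]]

```text
time_s: 32.85
tool_pos: [0.5324, -0.1584, 0.2341]
orientation: [180.0, 0.1, -177.4]
contact_force: [0.9, 0.2, 0.6]
opening: 0.998
finger_force: 0.0
```

Call:
servo_tool:
  plan:
    - [[0, -4, 0, 0, 0, 0, 8.5], [0, 0, 0, 0, 0, 0, 8.5], [0, 0, 0, 0, 0, 0, 8.5], [0, 0, 0, 0, 0, 0, 8.5], [0, 0, 0, 0, 0, 0, 8.5]]

```text
time_s: 33.48
tool_pos: [0.5329, -0.1952, 0.2338]
orientation: [180.0, 0.0, -177.3]
contact_force: [0.1, 0.2, 0.2]
opening: 0.997
finger_force: 0.0
```

```bash
python3 - <<'E'
from h import *
o=bot.get_obs();c=eyes.get_calibration("wrist");w=eyes.snapshot("wrist")[:,:,::-1];t=eyes.snapshot("top")[:,:,::-1]
import pickle;pickle.dump(c,open("w5.pkl","wb"));cv2.imwrite("pics/w5r.png",w)
print(o["time_s"],o["tool_pos"])
a=cv2.resize(w[140:320,220:460],(720,540),interpolation=cv2.INTER_CUBIC);a=a[:,:560]
b=cv2.resize(t[195:255,190:250],(240,240),interpolation=cv2.INTER_CUBIC)
O=np.zeros((540,800,3),np.uint8);O[:,:560]=a;O[:240,560:]=b;cv2.imwrite("pics/w5.png",O)
E
```

```text
33.475 [ 0.53289655 -0.19516185  0.23375481]
```

View pics/w5.png

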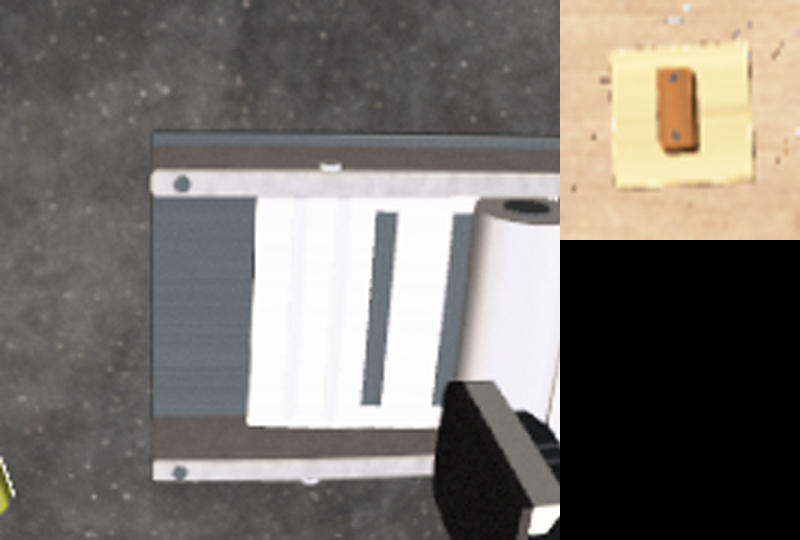

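Both slots are dark over their full length (crop columns about 378 and 452), so both strips are down. The roller sits right of the far slot at the stop, and the block stands flat on the bench. Handing in.

```bash
python3 -c "
from workcell import bot
print(bot.sign_off())"
```

```text
the job is handed in; nothing more can be done
None
```

The roller pressed both strips down, near one first, and now sits in its seat against the stop; the block is back flat on the bench, and I handed the job in at about 33.5 s of the 72 s allowed.

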